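# Scoop loose ferrite chokes, weigh them and tip them into the kit box

### The arm

A 6-joint arm with a two-finger parallel gripper is mounted at the origin on a cart in front of the work surface, level with it; the furniture and walls round the work are solid. World frame = base frame: x ahead of the robot, y to its left, z up, the work surface at z = 0. Lengths are in m, angles in degrees, forces in N, time in s.
With the tool pointing down it reaches from about 0.275 to 0.975 m from the base axis. Payload 8.4 kg.
Tool frame: the origin (TCP) lies between the finger pads; the fingertips stand 17 mm ahead of it and the grasp point (between the pads) lies 2 mm behind it; z points along the fingers, y is the line along which they close (so a half turn about z gives the same grasp; the last joint's range is limited). The gripper opens to 92 mm and grips with 3 to 60 N. Pads are 20 mm wide; open, the fingers measure 128 mm over their backs; the gripper's body (75 mm by 189 mm) begins 69 mm behind the grasp point.
Start: joints at [-63.85, 20.225, 93.587, -0, 66.188, -0.138], TCP at [0.277, -0.56, 0.232] pointing down, gripper open.
Joint ranges: [-150.9, 150.9], [-52.94, 120.26], [3.33, 152.33], [-74.26, 254.26], [0, 154.13], [-172.89, 172.89]. Speed limits (degrees/s): [127.2, 127.2, 159.86, 180, 180, 180].

### API

Orientations are given as a 3x3 rotation matrix whose columns are the frame's x, y, z axes.
In Python, from plant import r gives the robot as it stands.
- The arm moves only by the shell command python3 -m jog 'ROWS'. ROWS is JSON, a list that holds one entry, the list of rows, each a list of 7 numbers: the shift along the tool's x, y, z in cm, then the turn, a rotation vector about the tool's x, y, z in rad, then the finger opening in cm, from 0 to 9.19. A call has exactly 5 rows; each row shifts and turns the commanded pose from where the row before left it, along the tool's axes as they then stand; what a row does not reach is not made up. A row lasts 1/10 s, in which the tool goes at most 50 mm and 8.59 degrees, less where a joint would pass 70% of its speed; a pose out of reach is approached as far as the arm can. A call is refused whole if a number of a shift passes 5 or a number of a turn 0.15, either way. A call with a gripper value outside its range is refused whole. The fingers move at their own pace and stop on an object; the grip force is fixed at half the most. Time passes only in rows, so rows that do not move let the fingers close, or fill a call up. It gives the time, the measured TCP pose, the force, the opening and the grip force at its end, in the units of the state.
- r.get_obs(): the state, without advancing time (a new reading comes with each control period).
- r.capture(name): name is "scene" or "top" or "wrist"; returns a dict with "img" (384x512x3 uint8, red, green, blue), "fx", "fy", "cx", "cy" (pixels), "R" (3x3) and "t" (3): a world point X has camera coordinates R X + t. Camera axes: x right, y down, z forward; pixel columns grow to the right and rows downward; lengths in m; the calibration is good to about 2 mm. A picture is of the moment at which its call begins. There is no depth.
- r.hand_in(): hands the job in; it is judged then, once.
The state is a dict: "time": time; "q": joint angles; "joint_velocities": joint speeds; "joint_torque": joint torques, N m; "tool_pos": TCP position; "ee_rot": TCP orientation; "force": force on the tool from outside, world axes, zero at the start; "wrist_torque": the same for the moment, N m; "opening": finger opening in m; "finger_force": force on a finger pad.
Only numpy, scipy, OpenCV 4.12 (cv2) and the standard library are available. Lean on these libraries where they do the work, as an engineer would, in place of code of your own. Each camera call takes 0.05 s, during which the arm holds its last target. There are 200 camera calls.

### The job

With the aluminium hand scoop, and without touching them with the gripper, scoop all three black ferrite chokes out of the blue tray, set the loaded scoop level in the middle of the scale's metal plate and let go of it for two seconds while it reads. Then take the scoop again by the black grip at the end of its handle, so that the hand stays clear of the orange kit box, and tip the chokes into the box with the scoop's nose low over it, without flinging them. Last, lay the empty scoop level in the middle of the scale plate and let go, leaving the kit box where it stands and the solder reels, braid reel and side cutters undisturbed.

Things in the scene. Friction and masses are not known exactly. Their poses are not given: they have to be found in the camera images.
- scoop: Flat-bottomed aluminium hand scoop, 197 mm long, 110 g, loose; starts on the scale plate, stands stably on its flat underside. Origin under the middle of its bowl, at the underside; +x points to the open nose, +y left, +z up out of the bowl. A straight handle runs back (-x) from the bowl, level, its centre line 45 mm above the underside: first a bare neck, then a black grip at its end.
- scoop_bowl (a point): Middle of the scoop's bowl, on its floor, 3 mm above the origin; axes as the scoop's. The bowl spans x -40 to +45, y -48 to +48 mm; floor 3 mm, thinning to 1.5 mm at the nose; side walls 2 mm thick, 30 mm high, sloping to 12 mm near the nose; back wall 38 mm high. Chokes in it start to slide at about 10 to 15 degrees of tilt; tipping it nose down by 45 degrees or more empties it.
- scoop_neck (a point): Middle of the scoop's bare aluminium neck (x -40 to -90 mm, 12 mm wide in y, 14 mm high), 64 mm behind the origin, 45 mm above the underside; axes as the scoop's. The bowl's back wall is 24 mm ahead of this point. The place to hold it while scooping.
- scoop_grip (a point): Middle of the black grip (x -90 to -152 mm, 16 mm wide in y, 18 mm high) at the end of the scoop's handle, 121 mm behind the origin and 45 mm above the underside; axes as the scoop's.
- scoop_nose (a point): Middle of the scoop's front edge, at its underside, 45 mm ahead of the origin; axes as the scoop's.
- tray: Blue sorting tray, fixed while you work: 230 mm long (x), 124 wide (y), 34 high; walls and floor 4 mm, rim 5 mm out at the top; inside 222 x 116 mm. Origin under its middle on the bench; +x points along it, away from the robot. The chokes start 30 to 111 mm beyond its middle. With the scoop on the floor its handle clears the near wall top, fingertips reaching below it do not.
- tray_foot (a point): Middle of the foot of the tray's far end wall (inner face, upright), on the floor (4 mm above the bench), 111 mm beyond the tray's middle; axes as the tray's. Pieces pushed against this wall climb onto the scoop's floor when the scoop's nose, kept on the tray floor, comes right up to it (a light push is enough, unless a piece at the side is caught by the edge of a side wall).
- choke0_mid (a point): Centre of one black clip-on ferrite choke: an eight-sided bar with 5 mm bevelled ends, 26 mm long (its own x), 22 mm across the flats, 22 g, loose, smooth (friction about 0.22). All three are alike; each starts lying on a flat with its centre 11 mm over the tray floor.
- choke1_mid (a point): Centre of the second choke, as choke0_mid.
- choke2_mid (a point): Centre of the third choke, as choke0_mid.
- scale: Grey bench scale, fixed while you work: 190 x 150 mm, its display and buttons on the robot's side. Origin on the bench; +x points away from the robot. Rigid, 34 mm high in all. To its right, towards the kit box, stand a hot-air tool upright in its holder (about 200 mm high, 0.59 m ahead of the robot base and 0.06 m to the right) and a soldering station (100 mm high): carry the scoop past them at least 230 mm above the bench.
- scale_top (a point): Middle of the scale's square-edged metal plate, on its upper face 34 mm above the bench; the plate is 130 mm (x) by 138 mm (y), axes as the scale's.
- kit_box_floor (a point): Middle of the inner floor (3 mm above the bench) of the orange open kit box: 140 mm (x) by 130 mm (y), 50 mm high, walls 3 mm, 350 g, loose. Axes as the box's, z up.
- kit_box_mouth (a point): Middle of the kit box's open top, level with its rim, 50 mm above the bench.
- reel_green: Full solder reel with green flanges, 70 mm across, 70 mm high, standing on end; origin under its middle. Bystander.
- reel_blue: Full solder reel with blue flanges, 74 mm across, 66 mm high, standing on end; origin under its middle. Bystander.
- braid: Flat reel of desoldering braid with a pink centre, 67 x 84 x 14 mm, lying flat; origin under its middle. Bystander.
- cutters: Side cutters with black handles, 130 mm long, lying flat, 13 mm high; origin under their middle. Bystander.

How it is judged (in metres and radians):
On the way, in this order (a step that is already met when the one before it is completed fails the run):
1. all three chokes lie in the scoop, lifted clear of the tray (x of choke0_mid in the frame of scoop_bowl between -0.046 and 0.046 m and y of choke0_mid in the frame of scoop_bowl between -0.047 and 0.047 m and z of choke0_mid in the frame of scoop_bowl between 0 and 0.06 m and x of choke1_mid in the frame of scoop_bowl between -0.046 and 0.046 m and y of choke1_mid in the frame of scoop_bowl between -0.047 and 0.047 m and z of choke1_mid in the frame of scoop_bowl between 0 and 0.06 m and x of choke2_mid in the frame of scoop_bowl between -0.046 and 0.046 m and y of choke2_mid in the frame of scoop_bowl between -0.047 and 0.047 m and z of choke2_mid in the frame of scoop_bowl between 0 and 0.06 m and height (world z) of scoop_bowl above 0.06 m), for 0.2 s.
2. the loaded scoop stands level on the scale plate, let go, for a second (x of choke0_mid in the frame of scoop_bowl between -0.046 and 0.046 m and y of choke0_mid in the frame of scoop_bowl between -0.047 and 0.047 m and z of choke0_mid in the frame of scoop_bowl between 0 and 0.06 m and x of choke1_mid in the frame of scoop_bowl between -0.046 and 0.046 m and y of choke1_mid in the frame of scoop_bowl between -0.047 and 0.047 m and z of choke1_mid in the frame of scoop_bowl between 0 and 0.06 m and x of choke2_mid in the frame of scoop_bowl between -0.046 and 0.046 m and y of choke2_mid in the frame of scoop_bowl between -0.047 and 0.047 m and z of choke2_mid in the frame of scoop_bowl between 0 and 0.06 m and horizontal distance between scoop_bowl and scale_top below 0.026 m and z of scoop_bowl in the frame of scale_top below 0.009 m and angle between scoop_bowl's own z axis and vertical below 0.1 rad and contact force between the fingers and scoop below 0.05 N), for 1 s.
3. the loaded scoop is lifted off the scale again, held by the black end grip (all of step 1 and contact force between the fingers and scoop above 0.5 N and x of the grasp point in the frame of scoop_grip between -0.04 and 0.03 m), for 0.1 s.
4. the scoop is tipped nose down over the kit box, its nose low over the rim, held by the black end grip (angle between scoop_bowl's own z axis and vertical above 0.45 rad and horizontal distance between scoop_nose and kit_box_mouth below 0.065 m and height (world z) of scoop_nose below 0.14 m and height (world z) of scoop_grip above 0.12 m and x of the grasp point in the frame of scoop_grip between -0.04 and 0.03 m), for 0.1 s.
At the end, for the whole second after the job is handed in: All three chokes lie at rest inside the kit box (below its rim), which stands upright within 40 mm of where it stood; the empty scoop rests level (within 0.1 rad) on the scale plate, the middle of its bowl within 26 mm of the plate's middle, and is let go (x of choke0_mid in the frame of kit_box_floor between -0.068 and 0.068 m and y of choke0_mid in the frame of kit_box_floor between -0.063 and 0.063 m and z of choke0_mid in the frame of kit_box_floor between 0 and 0.05 m and x of choke1_mid in the frame of kit_box_floor between -0.068 and 0.068 m and y of choke1_mid in the frame of kit_box_floor between -0.063 and 0.063 m and z of choke1_mid in the frame of kit_box_floor between 0 and 0.05 m and x of choke2_mid in the frame of kit_box_floor between -0.068 and 0.068 m and y of choke2_mid in the frame of kit_box_floor between -0.063 and 0.063 m and z of choke2_mid in the frame of kit_box_floor between 0 and 0.05 m and linear speed of each of choke0, choke1, choke2 below 0.03 m/s and horizontal distance between scoop_bowl and scale_top below 0.026 m and z of scoop_bowl in the frame of scale_top below 0.009 m and angle between scoop_bowl's own z axis and vertical below 0.1 rad and contact force between the fingers and scoop below 0.05 N and linear speed of scoop below 0.02 m/s and angle between kit_box_floor's own z axis and vertical below 0.08 rad and distance of kit_box_floor from where it was at the start of the episode below 0.04 m); the robot touches nothing.
It fails at once if a choke is touched by the fingers (contact force between the fingers and choke0 above 0.4 N or contact force between the fingers and choke1 above 0.4 N or contact force between the fingers and choke2 above 0.4 N).
It fails at once if a choke is flung or dropped from a height (faster than 2 m/s) (linear speed of any of choke0, choke1, choke2 above 2 m/s).
It fails at once if the scoop is banged down on the scale (over 40 N) (contact force between scoop and scale above 40 N).
It fails at once if a bystander (solder reel, braid reel or side cutters) is shifted by more than 30 mm (distance of any of reel_green, reel_blue, braid, cutters from where it was at the start of the episode above 0.03 m).
It also fails if it takes over 72 s, if anything falls off the work surface, if the arm or the gripper's body presses on something with over 40 N, if the wrist force passes 120 N, or if a joint passes its speed limit or range.

## Working session

There is one attempt and no reset: what is moved stays moved. The work goes in short steps, Python scripts to look and compute and a shell command to move; the robot and the scene stay as the last step left them, time stands still between calls to the robot, and variables do not carry over. Pictures are saved under pics/ and viewed, at most 10 in all, crops included, and the job is handed in when it is done.

```bash
ls; mkdir -p pics
python3 - <<'E'
from plant import r
import cv2,numpy as np
o=r.get_obs();print(o['time'],o['tool_pos'],np.round(o['ee_rot'],3),o['opening'])
for n in("top","scene"):
    c=r.capture(n);cv2.imwrite(f'pics/{n}0.png',c['img'][:,:,::-1]);np.savez(f'{n}0.npz',**c)
    print(n,c['fx'],c['cx'],c['cy'],np.round(c['R'],3).tolist(),np.round(c['t'],3))
E
```

```text
pics
0.0 [ 0.27658897 -0.55992082  0.2308715 ] [[ 0.897  0.443 -0.001]
 [ 0.443 -0.897  0.001]
 [ 0.    -0.001 -1.   ]] 0.0919898262088187
top 358.42182621594753 260.6842748362083 193.67851792902076 [[0.001, -1.0, -0.006], [-0.987, -0.0, -0.16], [0.16, 0.006, -0.987]] [0.007 0.519 1.342]
scene 427.1100283918286 249.63587163767372 192.41581052614976 [[-0.426, -0.905, -0.008], [-0.455, 0.222, -0.862], [0.782, -0.364, -0.507]] [0.243 0.287 0.89 ]
```

View pics/top0.png

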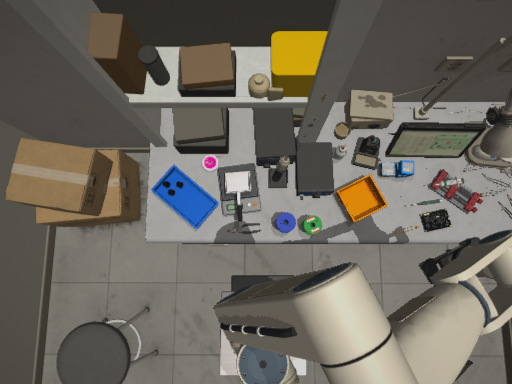

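View pics/scene0.png

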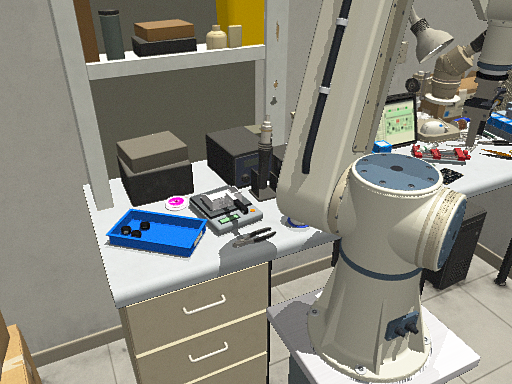

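The top view shows the blue tray at about (185,197), with the chokes at about (175,187) in its upper-left half. The scoop is on the scale, with its bowl at (238,182) and its handle running to (240,212). The orange box is at (361,199), the reels at (286,222) and (313,225), the cutters at (243,230), the braid at (210,162) and the hot-air tool at (282,165).

```bash
cat > h.py <<'E'
import numpy as np,cv2
from scipy.spatial.transform import Rotation as Ro
def ray(c,uv,z):
    uv=np.atleast_2d(np.asarray(uv,float));R=np.array(c['R']);t=np.array(c['t'])
    d=np.c_[(uv[:,0]-c['cx'])/c['fx'],(uv[:,1]-c['cy'])/c['fy'],np.ones(len(uv))]@R
    o=-R.T@t; return o+d*((z-o[2])/d[:,2])[:,None]
def proj(c,X):
    p=np.atleast_2d(X)@np.array(c['R']).T+np.array(c['t']);return np.c_[p[:,0]/p[:,2]*c['fx']+c['cx'],p[:,1]/p[:,2]*c['fy']+c['cy']]
def mask(c,lo,hi): return cv2.inRange(cv2.cvtColor(c['img'],cv2.COLOR_RGB2HSV),np.array(lo),np.array(hi))
def blobs(m,amin=15):
    cs,_=cv2.findContours(m,cv2.RETR_EXTERNAL,cv2.CHAIN_APPROX_NONE)
    return sorted([k for k in cs if cv2.contourArea(k)>=amin],key=cv2.contourArea,reverse=True)
def rect(c,cnt,z):
    P=ray(c,cnt[:,0,:],z)[:,:2]; (x,y),(w,h),a=cv2.minAreaRect((P*1000).astype(np.float32)); return np.round([x/1e3,y/1e3,w/1e3,h/1e3,a],4)
def down(yaw): # tool z down, tool x along yaw(deg)
    c,s=np.cos(np.radians(yaw)),np.sin(np.radians(yaw)); return np.array([[c,s,0],[s,-c,0],[0,0,-1.]])
def delta(o,p,R):
    R0=np.array(o['ee_rot']);return np.round(R0.T@(np.array(p)-o['tool_pos'])*100,2),np.round(Ro.from_matrix(R0.T@R).as_rotvec(),3)
E
python3 - <<'E'
from h import *
c=dict(np.load('top0.npz'))
for nm,lo,hi,z in(("tray",(100,150,80),(125,255,255),.034),("box",(8,180,100),(20,255,255),.05),("green",(50,150,60),(75,255,255),.07),("pink",(145,100,100),(172,255,255),.014)):
    for b in blobs(mask(c,lo,hi),25)[:3]: print(nm,rect(c,b,z),b[:,0].mean(0))
im=c['img'].copy()
cv2.imwrite('pics/crop.png',cv2.resize(im[140:250,140:260],None,fx=5,fy=5,interpolation=cv2.INTER_CUBIC)[:,:,::-1])
E
```

```text
tray [ 0.5107  0.3029  0.2378  0.1312 49.9543] [184.87142857 196.48571429]
tray [ 0.4105 -0.0864  0.069   0.0692  0.0391] [285.21568627 222.25490196]
tray [ 6.2060e-01 -5.6020e-01  5.8300e-02  6.3900e-02  8.6206e+01] [405.75806452 169.        ]
box [ 0.5013 -0.3797  0.1356  0.1474 26.6161] [361.64285714 198.01587302]
green [ 0.3981 -0.1865  0.0511  0.0621 25.7665] [311.98630137 225.04109589]
pink [0.6498 0.212  0.0455 0.044  1.2419] [209.875  162.0625]
```

View pics/crop.png

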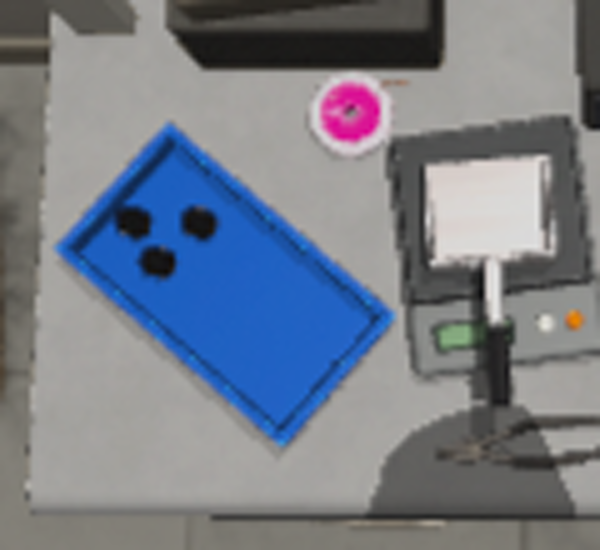

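Run:
```python
from h import *
from plant import r
c=dict(np.load('top0.npz'))
f=lambda p:np.array(p)/5+140
print('plate',ray(c,f([(388,140),(572,118),(592,280),(408,303)]),.034)[:,:2].round(3).tolist())
print('grip',ray(c,f([(489,327),(510,325),(509,402),(489,402)]),.034+.052)[:,:2].round(3).tolist())
P=ray(c,f([(425,163),(548,155),(553,258),(430,268)]),.037+.02)[:,:2];print('bowl',P.round(3).tolist(),P.mean(0))
tr=blobs(mask(c,(100,150,80),(125,255,255)))[0]
mm=np.zeros(c['img'].shape[:2],np.uint8);cv2.drawContours(mm,[tr],-1,255,-1)
dk=((c['img'].max(2)<60)*255).astype(np.uint8)&mm
a=np.radians(50);ex=np.array([np.cos(a),np.sin(a)]);ey=np.array([-ex[1],ex[0]])
for b in blobs(dk,10):
    X=ray(c,b[:,0,:].mean(0),.018)[0,:2]-[.5107,.3029];print('choke',X@ex,X@ey,cv2.contourArea(b))
o=r.get_obs();print(delta(o,[.48,.07,.30],down(5)))
```

```text
plate [[0.622, 0.177], [0.64, 0.032], [0.511, 0.016], [0.493, 0.158]]
grip [[0.468, 0.092], [0.469, 0.076], [0.412, 0.076], [0.412, 0.091]]
bowl [[0.599, 0.145], [0.605, 0.05], [0.525, 0.045], [0.517, 0.139]] [0.56132122 0.09480119]
choke 0.09195942942748107 0.01093587180519462 20.5
choke 0.055282643247277816 0.021634281238697102 18.5
choke 0.050536096604515884 -0.02243680884480722 18.5
(array([ 46.14, -47.49,  -6.84]), array([-0.001,  0.   ,  0.371]))
```

```bash
J="python3 -m jog"
python3 -m jog '[[[2.4,-2.45,-1,0,0,0,9],[2.4,-2.45,-1,0,0,0,9],[3.2,-3.25,-1,0,0,0,9],[3.2,-3.25,-1,0,0,0,9],[3.2,-3.25,-1,0,0,0,9]]]'
python3 -m jog '[[[3.4,-3.4,-1,0,0,0,9],[3.4,-3.4,-0.9,0,0,0,9],[3.4,-3.4,0,0,0,0,9],[3.4,-3.4,0,0,0,0,9],[3.4,-3.4,0,0,0,0,9]]]'
python3 -m jog '[[[3.4,-3.4,0,0,0,0,9],[3.4,-3.4,0,0,0,0,9],[3.4,-3.4,0,0,0,0,9],[3.4,-3.5,0,0,0,0,9],[2.3,-3.5,0,0,0,0.02,9]]]'
python3 -m jog '[[[0,0,0,0,0,0.1,9],[0,0,0,0,0,0.14,9],[0,0,0,0,0,0.13,9],[0,0,0,0,0,0,9],[0,0,0,0,0,0,9]]]'
python3 - <<'E'
from h import *
from plant import r
o=r.get_obs();print(o['time'],o['tool_pos'].round(4) if hasattr(o['tool_pos'],'round') else o['tool_pos'],np.round(o['ee_rot'],3).tolist(),np.round(o['q'],1))
c=r.capture('wrist');np.savez('w1.npz',**c);cv2.imwrite('pics/w1.png',c['img'][:,:,::-1])
E
```

```text
time: 0.6
tool_pos: [0.341, -0.3635, 0.2816]
ee_rot: [[0.897, 0.442, -0.0], [0.442, -0.897, 0.001], [-0.0, -0.001, -1.0]]
force: [0.5, -0.6, 0.0]
opening: 0.0899
finger_force: 0.0
time: 1.1
tool_pos: [0.4182, -0.1357, 0.3007]
ee_rot: [[0.897, 0.443, 0.0], [0.443, -0.897, -0.0], [0.0, 0.0, -1.0]]
force: [0.9, -0.5, 0.9]
opening: 0.0901
finger_force: 0.0
time: 1.6
tool_pos: [0.4852, 0.0895, 0.3004]
ee_rot: [[0.905, 0.425, 0.0], [0.425, -0.905, 0.0], [0.0, -0.0, -1.0]]
force: [1.6, -1.0, 0.2]
opening: 0.0899
finger_force: 0.0
time: 2.1
tool_pos: [0.4844, 0.087, 0.3004]
ee_rot: [[0.997, 0.073, -0.0], [0.073, -0.997, -0.0], [-0.0, 0.0, -1.0]]
force: [-0.1, 0.7, 1.3]
opening: 0.09
finger_force: 0.0
2.1 [0.4844 0.087  0.3004] [[0.997, 0.073, -0.0], [0.073, -0.997, -0.0], [-0.0, 0.0, -1.0]] [ 10.    4.5 104.7   0.   70.9  95.9]
```

View pics/w1.png

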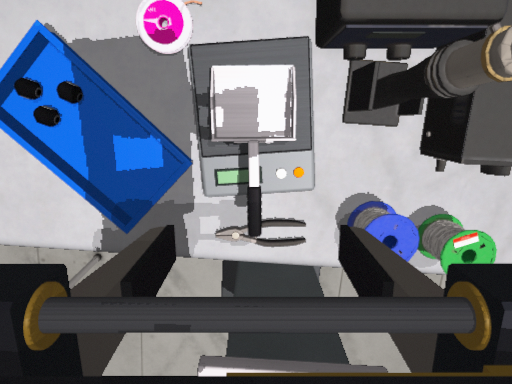

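The wrist view shows the scoop on the scale: bowl x 210–296, y 65–140; neck at x about 254, y 143–185; black grip (248–261, 187–236). The plate corners are near (190,46), (310,37), (312,150) and (203,158). The tray and all three chokes are also in view, at (30,88), (70,92) and (47,116).

Run:
```python
from h import *
c=dict(np.load('w1.npz'));g=c['img'].astype(int)
mx=g.max(2)
for v in(146,155,165,175,180): print(v,[int(x) for x in np.where(g[v,240:270].min(1)>150)[0][[0,-1]]+240])
for v in(195,205,215,222,230,233,236,239): 
    w=np.where(mx[v,240:270]<50)[0]+240; print(v,w.min() if len(w) else 0,w.max() if len(w) else 0)
print('grip-neck line', ray(c,[(254,235),(254,188)],.088).round(4).tolist())
print('plate',ray(c,[(190,46),(310,37),(314,150),(203,158)],.034)[:,:2].round(3).tolist())
print('bowl rear rim',ray(c,[(211,140),(296,139)],.034+.034).round(3).tolist(),'front',ray(c,[(212,66),(294,65)],.046).round(3).tolist())
cv2.imwrite('pics/w1c.png',cv2.resize(c['img'][30:245,180:325],None,fx=2.7,fy=2.7,interpolation=cv2.INTER_CUBIC)[:,:,::-1])
tr=blobs(mask(c,(100,150,80),(125,255,255)),200)[0];print('tray',tr[:,0].min(0),rect(c,tr,.034))
```

```text
146 [250, 257]
155 [250, 269]
165 [249, 269]
175 [249, 269]
180 [249, 269]
195 247 260
205 248 260
215 248 260
222 248 263
230 249 260
233 249 260
236 251 252
239 257 263
grip-neck line [[0.4144, 0.0859, 0.088], [0.4708, 0.0899, 0.088]]
plate [[0.624, 0.177], [0.644, 0.037], [0.514, 0.017], [0.493, 0.157]]
bowl rear rim [[0.519, 0.143, 0.068], [0.528, 0.046, 0.068]] front [[0.602, 0.148, 0.046], [0.61, 0.054, 0.046]]
tray [ 0 20] [ 0.5125  0.3047  0.2395  0.1357 50.0627]
```

View pics/w1c.png

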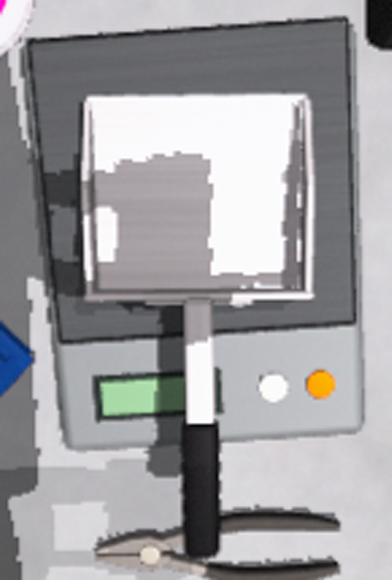

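```bash
python3 -m jog '[[[0.3,-0.09,2,0,0,-0.014,6],[0.3,-0.09,4,0,0,0,6],[0.3,-0.09,4,0,0,0,6],[0.3,-0.09,4,0,0,0,6],[0.3,-0.08,3.5,0,0,0,6]]]'
python3 -m jog '[[[0.05,0,2.5,0,0,0,6],[0,0,1.2,0,0,0,6],[0,0,0.5,0,0,0,6],[0,0,0,0,0,0,6],[0,0,0,0,0,0,6]]]'
python3 - <<'E'
from h import *
from plant import r
c=r.capture('wrist');np.savez('w2.npz',**c);cv2.imwrite('pics/w2.png',c['img'][:,:,::-1])
E
```

```text
time: 2.65
tool_pos: [0.4988, 0.0925, 0.1239]
ee_rot: [[0.996, 0.085, -0.0], [0.085, -0.996, -0.0], [-0.0, -0.0, -1.0]]
force: [0.1, -0.7, 0.6]
opening: 0.0599
finger_force: 0.0
time: 3.15
tool_pos: [0.5005, 0.0928, 0.0847]
ee_rot: [[0.997, 0.083, 0.002], [0.083, -0.997, 0.0], [0.002, -0.0, -1.0]]
force: [-0.1, 0.9, -0.2]
opening: 0.0599
finger_force: 0.0
```

View pics/w2.png

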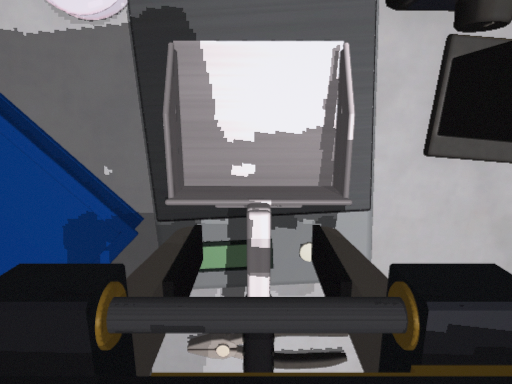

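The open fingers straddle the neck (about x 260, between the pads at 200 and 315), clear of the bowl's back wall at row 200. I'll close, lift and go over the tray.

```bash
python3 -m jog '[[[0,0,0,0,0,0,0],[0,0,0,0,0,0,0],[0,0,0,0,0,0,0],[0,0,0,0,0,0,0],[0,0,0,0,0,0,0]]]'
python3 -m jog '[[[0,0,-0.5,0,0,0,0],[0,0,-1.5,0,0,0,0],[0,0,-2,0,0,0,0],[0,0,-2.5,0,0,0,0],[0,0,-2.5,0,0,0,0]]]'
python3 -m jog '[[[-0.3,-1.3,0,0,0,0,0],[-0.6,-2.6,0,0,0,0,0],[-0.6,-2.6,0,0,0,0,0],[-0.6,-2.6,0,0,0,0,0],[-0.6,-2.6,0,0,0,0,0]]]'
python3 -m jog '[[[-0.5,-2,0,0,0,-0.03,0],[-0.25,-0.94,0,0,0,-0.06,0],[0,0,0,0,0,-0.1,0],[0,0,0,0,0,-0.1,0],[0,0,0,0,0,-0.1,0]]]'
python3 -m jog '[[[0,0,0,0,0,-0.1,0],[0,0,0,0,0,-0.1,0],[0,0,0,0,0,-0.1,0],[0,0,0,0,0,-0.1,0],[0,0,0,0,0,0,0]]]'
python3 - <<'E'
from h import *
from plant import r
o=r.get_obs();print(o['force'],o['finger_force'])
c=r.capture('wrist');np.savez('w3.npz',**c);cv2.imwrite('pics/w3.png',c['img'][:,:,::-1])
m=mask(c,(100,150,60),(125,255,255));P=[]
E
```

```text
time: 3.7
tool_pos: [0.4996, 0.0927, 0.0836]
ee_rot: [[0.997, 0.083, 0.0], [0.083, -0.997, 0.0], [0.0, -0.0, -1.0]]
force: [0.2, 0.4, 0.4]
opening: 0.022
finger_force: 0.0
time: 4.2
tool_pos: [0.4992, 0.0927, 0.1745]
ee_rot: [[0.997, 0.083, -0.001], [0.083, -0.997, -0.0], [-0.001, 0.0, -1.0]]
force: [-1.0, 0.6, -0.3]
opening: 0.0112
finger_force: 30.0
time: 4.7
tool_pos: [0.4618, 0.2083, 0.1727]
ee_rot: [[0.997, 0.083, -0.001], [0.083, -0.997, -0.0], [-0.001, 0.0, -1.0]]
force: [0.3, 0.0, -1.0]
opening: 0.0119
finger_force: 30.0
time: 5.2
tool_pos: [0.4518, 0.2361, 0.1726]
ee_rot: [[0.888, 0.46, -0.002], [0.46, -0.888, -0.001], [-0.002, -0.0, -1.0]]
force: [-0.7, 0.2, -0.3]
opening: 0.012
finger_force: 30.0
time: 5.7
tool_pos: [0.452, 0.2358, 0.1727]
ee_rot: [[0.641, 0.767, -0.001], [0.767, -0.641, -0.001], [-0.001, -0.001, -1.0]]
force: [0.1, 0.1, -1.0]
opening: 0.0118
finger_force: 30.0
[ 0.12093687  0.09194107 -1.02582484] 29.99750018119812
```

View pics/w3.png

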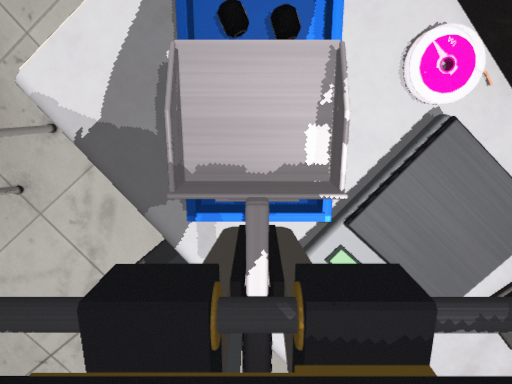

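The scoop is held centred over the tray at the tray's yaw (scoop centre at column 257.5, tray centre at about 260), and its nose is short of the chokes at (233,18) and (286,22). Next I'll lower it until it touches.

```bash
python3 -m jog '[[[0,0.15,1.5,0,0,0,0],[0,0,2.5,0,0,0,0],[0,0,2.5,0,0,0,0],[0,0,2,0,0,0,0],[0,0,1.2,0,0,0,0]]]'
python3 -m jog '[[[0,0,0.4,0,0,0,0],[0,0,0.3,0,0,0,0],[0,0,0.3,0,0,0,0],[0,0,0.2,0,0,0,0],[0,0,0,0,0,0,0]]]'
python3 -m jog '[[[0,0,0.1,0,0,0,0],[0,0,0.1,0,0,0,0],[0,0,0.1,0,0,0,0],[0,0,0,0,0,0,0],[0,0,0,0,0,0,0]]]'
```

```text
time: 6.25
tool_pos: [0.4529, 0.2344, 0.0748]
ee_rot: [[0.645, 0.765, -0.002], [0.765, -0.645, -0.001], [-0.002, -0.001, -1.0]]
force: [-0.7, 0.3, -0.3]
opening: 0.0119
finger_force: 30.0
time: 6.75
tool_pos: [0.4542, 0.2348, 0.0649]
ee_rot: [[0.643, 0.766, 0.001], [0.766, -0.643, 0.0], [0.001, 0.0, -1.0]]
force: [-0.6, -0.2, -0.6]
opening: 0.0118
finger_force: 30.0
time: 7.25
tool_pos: [0.454, 0.2347, 0.0616]
ee_rot: [[0.643, 0.766, -0.0], [0.766, -0.643, -0.0], [-0.0, -0.0, -1.0]]
force: [-0.4, -0.1, -1.0]
opening: 0.0117
finger_force: 30.0
```

```bash
python3 -m jog '[[[0,0,0.1,0,0,0,0],[0,0,0.1,0,0,0,0],[0,0,0.1,0,0,0,0],[0,0,0,0,0,0,0],[0,0,0,0,0,0,0]]]'
python3 -m jog '[[[0,0,0.1,0,0,0,0],[0,0,0.1,0,0,0,0],[0,0,0,0,0,0,0],[0,0,0,0,0,0,0],[0,0,0,0,0,0,0]]]'
```

```text
time: 7.75
tool_pos: [0.4536, 0.2341, 0.0599]
ee_rot: [[0.643, 0.766, -0.001], [0.766, -0.643, -0.001], [-0.001, -0.0, -1.0]]
force: [-6.2, -5.5, 23.1]
opening: 0.0117
finger_force: 30.0
time: 8.25
tool_pos: [0.453, 0.2335, 0.0581]
ee_rot: [[0.642, 0.766, -0.002], [0.766, -0.642, -0.002], [-0.003, -0.0, -1.0]]
force: [-9.1, -10.1, 28.6]
opening: 0.0117
finger_force: 30.0
```

```bash
python3 -m jog '[[[0,0,-0.1,0,0,0,0],[0,0,-0.08,0,0,0,0],[0,0,0,0,0,0,0],[0,0,0,0,0,0,0],[0,0,0,0,0,0,0]]]'
python3 - <<'E'
from h import *
from plant import r
o=r.get_obs();print(o['force'],o['wrist_torque'])
c=r.capture('wrist');np.savez('w4.npz',**c);cv2.imwrite('pics/w4.png',c['img'][:,:,::-1])
E
```

```text
time: 8.75
tool_pos: [0.4542, 0.2347, 0.0584]
ee_rot: [[0.643, 0.766, 0.0], [0.766, -0.643, -0.0], [0.0, 0.0, -1.0]]
force: [0.2, -0.6, 3.3]
opening: 0.012
finger_force: 30.0
[ 0.22117359 -0.6293915   3.30824346] [-0.20720362  0.01353375  0.03214152]
```

View pics/w4.png

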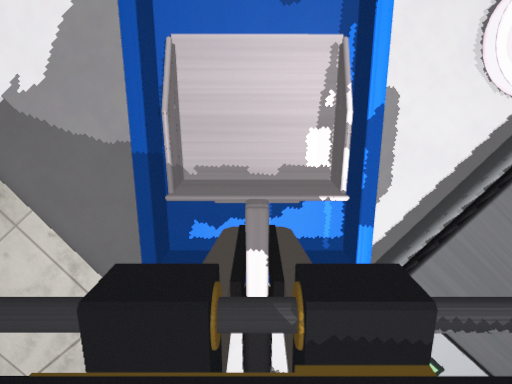

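The scoop is flat on the tray floor, centred between the walls (bowl columns 165–350, walls about 135–380), with 3 N of contact. Next I'll push forward.

```bash
python3 -m jog '[[[0.4,0,0,0,0,0,0],[0.8,0,0,0,0,0,0],[1,0,0,0,0,0,0],[1,0,0,0,0,0,0],[1,0,0,0,0,0,0]]]'
python3 -m jog '[[[0.8,0,0,0,0,0,0],[0.8,0,0,0,0,0,0],[0.8,0,0,0,0,0,0],[0.8,0,0,0,0,0,0],[0.4,0,0,0,0,0,0]]]'
python3 - <<'E'
from h import *
from plant import r
c=r.capture('wrist');np.savez('w5.npz',**c);cv2.imwrite('pics/w5.png',c['img'][:,:,::-1])
E
```

```text
time: 9.3
tool_pos: [0.4788, 0.265, 0.0587]
ee_rot: [[0.642, 0.766, -0.005], [0.766, -0.642, -0.004], [-0.007, -0.001, -1.0]]
force: [-9.6, -11.6, 22.3]
opening: 0.0117
finger_force: 30.0
time: 9.8
tool_pos: [0.5003, 0.2908, 0.0588]
ee_rot: [[0.642, 0.767, -0.009], [0.767, -0.642, -0.008], [-0.012, -0.002, -1.0]]
force: [-15.9, -20.5, 34.9]
opening: 0.0115
finger_force: 30.0
```

View pics/w5.png

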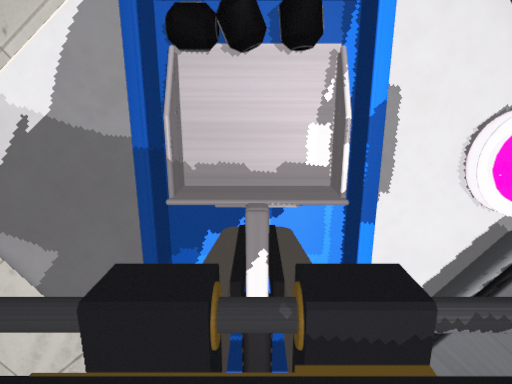

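All three chokes are lined up in front of the nose, at columns 166–217, 220–265 and 280–325, against bowl edges at 168–347. The left one overlaps the left side wall, so I'll back off, shift the scoop about 6 mm to the left and push again.

```bash
python3 -m jog '[[[-0.8,0,0,0,0,0,0],[-0.8,0,0,0,0,0,0],[0,-0.3,0,0,0,0,0],[0,-0.3,0,0,0,0,0],[0,0,0,0,0,0,0]]]'
python3 -m jog '[[[0.4,0,0,0,0,0,0],[0.5,0,0,0,0,0,0],[0.5,0,0,0,0,0,0],[0.3,0,0,0,0,0,0],[0,0,0,0,0,0,0]]]'
python3 - <<'E'
from h import *
from plant import r
c=r.capture('wrist');np.savez('w6.npz',**c);cv2.imwrite('pics/w6.png',c['img'][:,:,::-1])
E
```

```text
time: 10.35
tool_pos: [0.4892, 0.2864, 0.0585]
ee_rot: [[0.642, 0.766, 0.0], [0.766, -0.642, 0.0], [0.0, 0.0, -1.0]]
force: [0.3, -1.1, 4.6]
opening: 0.0119
finger_force: 30.0
time: 10.85
tool_pos: [0.4967, 0.2961, 0.0587]
ee_rot: [[0.642, 0.767, -0.008], [0.767, -0.642, -0.006], [-0.01, -0.002, -1.0]]
force: [-10.2, -11.8, 22.2]
opening: 0.0116
finger_force: 30.0
```

View pics/w6.png

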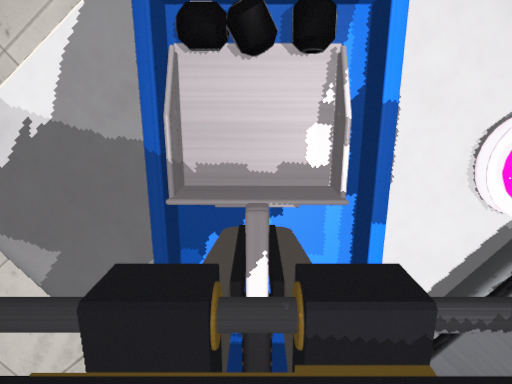

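The chokes now span columns 176–337, inside the bowl's 168–347, so I'll push on to the wall. That was my tenth picture, so everything from here is checked by numbers.

```bash
cat > chk.py <<'E'
from h import *
from plant import r
import sys
c=r.capture('wrist');np.savez(sys.argv[1],**c)
dk=((c['img'].max(2)<45)*255).astype(np.uint8);dk[205:]=0;dk[:,:130]=0;dk[:,385:]=0
for b in blobs(dk,150):
    x,y,w,h=cv2.boundingRect(b);print('dark',x,y,w,h,cv2.contourArea(b))
E
python3 -m jog '[[[0.3,0,0,0,0.01,0,0],[0.3,0,0,0,0,0,0],[0.3,0,0,0,0,0,0],[0.3,0,0,0,0,0,0],[0,0,0,0,0,0,0]]]'
python3 chk.py w7.npz
python3 -m jog '[[[0.3,0,0,0,0,0,0],[0.3,0,0,0,0,0,0],[0.3,0,0,0,0,0,0],[0,0,0,0,0,0,0],[0,0,0,0,0,0,0]]]'
python3 chk.py w8.npz
```

```text
time: 11.4
tool_pos: [0.5064, 0.3074, 0.0585]
ee_rot: [[0.642, 0.766, 0.003], [0.766, -0.642, 0.005], [0.006, -0.001, -1.0]]
force: [-5.0, -5.2, 12.0]
opening: 0.0121
finger_force: 30.0
dark 176 24 100 50 3300.5
dark 292 27 42 56 1913.0
time: 11.95
tool_pos: [0.5098, 0.3116, 0.0585]
ee_rot: [[0.642, 0.767, -0.002], [0.767, -0.642, 0.001], [-0.001, -0.002, -1.0]]
force: [-13.1, -16.6, 24.3]
opening: 0.0115
finger_force: 30.0
dark 177 35 100 48 3202.5
dark 292 38 42 54 1867.0
```

```bash
python3 -m jog '[[[0.3,0,0,0,0.005,0,0],[0.3,0,0,0,0,0,0],[0,0,0,0,0,0,0],[0,0,0,0,0,0,0],[0,0,0,0,0,0,0]]]'
python3 chk.py w9.npz
python3 - <<'E'
from h import *
c=dict(np.load('w9.npz'));g=c['img']
# blue wall vs scoop nose: columns between chokes and at side
for u in(200,250,284,286,340): print(u,[tuple(int(q) for q in g[v,u]) for v in range(0,64,6)])
E
```

```text
time: 12.5
tool_pos: [0.5111, 0.3132, 0.0579]
ee_rot: [[0.642, 0.767, -0.004], [0.767, -0.642, -0.001], [-0.003, -0.003, -1.0]]
force: [-17.9, -28.3, 31.1]
opening: 0.0118
finger_force: 30.0
dark 177 39 100 47 3160.5
dark 292 41 42 55 1891.5
200 [(141, 140, 142), (142, 140, 144), (142, 139, 142), (25, 81, 171), (23, 80, 172), (24, 83, 173), (14, 54, 120), (95, 97, 100), (99, 100, 103), (16, 16, 19), (18, 19, 21)]
250 [(139, 139, 140), (140, 139, 140), (140, 139, 140), (27, 81, 171), (28, 83, 175), (25, 81, 174), (12, 52, 118), (7, 8, 11), (12, 14, 16), (17, 15, 18), (18, 17, 19)]
284 [(140, 139, 143), (140, 139, 140), (139, 138, 139), (28, 82, 172), (26, 82, 174), (26, 83, 175), (15, 54, 121), (15, 43, 90), (211, 203, 208), (204, 193, 200), (145, 139, 143)]
286 [(141, 139, 143), (140, 138, 141), (140, 138, 141), (27, 81, 171), (26, 82, 174), (24, 81, 173), (17, 57, 122), (14, 41, 89), (180, 172, 177), (161, 153, 159), (146, 138, 143)]
340 [(140, 140, 142), (141, 139, 141), (139, 139, 140), (28, 81, 171), (31, 86, 176), (27, 83, 174), (14, 55, 121), (16, 43, 90), (208, 200, 204), (163, 156, 160), (91, 88, 89)]
```

The nose is at the wall: wall blue meets aluminium directly at row 45, with no tray floor between. All three chokes are past the nose edge. Next I'll tilt the nose up about 8° while easing back, then lift.

```bash
python3 -m jog '[[[-0.35,0,0,0,0.03,0,0],[-0.35,0,0,0,0.04,0,0],[-0.3,0,-0.1,0,0.04,0,0],[-0.25,0,-0.1,0,0.03,0,0],[0,0,0,0,0,0,0]]]'
python3 chk.py w10.npz
```

```text
time: 13.05
tool_pos: [0.5079, 0.3092, 0.0591]
ee_rot: [[0.636, 0.766, 0.097], [0.757, -0.643, 0.118], [0.152, -0.001, -0.988]]
force: [0.2, -0.1, -2.1]
opening: 0.0117
finger_force: 30.0
dark 180 46 96 48 2972.5
dark 291 50 40 52 1717.5
```

```bash
python3 -m jog '[[[0.05,0,-0.4,0,0,0,0],[0.1,0,-1,0,0,0,0],[0.15,0,-1.5,0,0,0,0],[0.2,0,-2,0,0,0,0],[0.2,0,-2,0,0,0,0]]]'
python3 -m jog '[[[0.2,0,-2,0,0,0,0],[0.2,0,-1.6,0,0,0,0],[0.1,0,-0.8,0,0,0,0],[0,0,0,0,0,0,0],[0,0,0,0,0,0,0]]]'
python3 chk.py w11.npz
python3 - <<'E'
from h import *
from plant import r
o=r.get_obs();print(o['tool_pos'])
for nm,p in(('scale',[.5045,.088]),):
    print(delta(o,[*p,.19],down(6)))
c=dict(np.load('w11.npz'));g=c['img']
for v in range(30,140,6): print(v,''.join('#' if g[v,u].max()<45 else ('b' if g[v,u,2]>g[v,u,0]+40 else '.') for u in range(150,366,4)))
E
```

```text
time: 13.6
tool_pos: [0.5073, 0.3075, 0.1305]
ee_rot: [[0.635, 0.766, 0.099], [0.757, -0.642, 0.118], [0.154, 0.0, -0.988]]
force: [0.3, -0.6, -1.1]
opening: 0.0116
finger_force: 30.0
time: 14.1
tool_pos: [0.5056, 0.3058, 0.1731]
ee_rot: [[0.635, 0.766, 0.099], [0.757, -0.643, 0.118], [0.154, -0.0, -0.988]]
force: [-0.1, 1.1, -2.1]
opening: 0.0117
finger_force: 30.0
dark 180 47 96 47 3115.5
dark 291 50 40 53 1723.5
[0.50539578 0.30560492 0.17263827]
(array([-16.27,  13.91,  -4.29]), array([-0.059, -0.146,  0.767]))
30 .....#.............bbbbbbbbbbbbbbbbbbbbbbbbbbbbbbbbbbb
36 ..#..............bbbbbbbbbbbbbbbbbbbbbbbbbbbbbbbbbbbbb
42 ................bbbbbbbbbbbbbbbbbbbbbbbbbbbbbbbbbbbbbb
48 ....................bb.###..bbbbbbbbbbbbbbbbbbbbbbbbbb
54 .........##.....##...#######...b.bbbb#######bbbbbbbbbb
60 ........##############.########.bbb.#########..bbbbbbb
66 ........##############.#########bbb.##########..bbbbbb
72 ........##############.#########....#########...bbbbbb
78 ........########################....#########...bbbbbb
84 ....b....###########.##########.....#########...bbbbbb
90 ..bb......#########...########......#########....bbbbb
96 bbb.................................########.....bbbbb
102 bb.....................................##.........bbbb
108 b.................................................bbbb
114 ..................................................bbbb
120 ..................................................bbbb
126 ..................................................bbbb
132 ..................................................bbbb
138 ..................................................bbbb<stdin>:7: RuntimeWarning: overflow encountered in scalar add
```

Three blobs lie in the bowl. I'll tilt the nose up briefly so the chokes slide to the back, then turn to the scale's heading.

```bash
python3 -m jog '[[[0,0,-0.5,0,0.05,0,0],[0,0,-0.5,0,0.05,0,0],[0,0,0,0,0.05,0,0],[0,0,0,0,0.03,0,0],[0,0,0,0,0,0,0]]]'
python3 -m jog '[[[0,0,0,0,0,0,0],[0,0,0,0,0,0,0],[0,0,0,0,-0.05,0,0],[0,0,0,0,-0.07,0,0],[0,0,0,0,-0.06,0,0]]]'
python3 chk.py w12.npz
python3 -m jog '[[[0,0,0,-0.007,0,0.05,0],[0,0,0,-0.015,0,0.099,0],[0,0,0,-0.015,0,0.099,0],[0,0,0,-0.015,0,0.099,0],[0,0,0,-0.015,0,0.099,0]]]'
python3 -m jog '[[[0,0,0,-0.015,0,0.099,0],[0,0,0,-0.015,0,0.099,0],[0,0,0,-0.011,0,0.07,0],[0,0,0,-0.006,0,0.04,0],[0,0,0,0,0,0,0]]]'
python3 - <<'E'
from h import *
from plant import r
o=r.get_obs();a=np.radians(7)
p=np.array([.568-.064*np.cos(a),.097-.064*np.sin(a),.16])
print(p,delta(o,p,down(7)), np.array(o['ee_rot']).T@(p-o['tool_pos']))
E
```

```text
time: 14.65
tool_pos: [0.5034, 0.3035, 0.1818]
ee_rot: [[0.608, 0.766, 0.209], [0.724, -0.643, 0.251], [0.327, -0.001, -0.945]]
force: [0.6, -0.7, -2.0]
opening: 0.012
finger_force: 30.0
time: 15.15
tool_pos: [0.5051, 0.3045, 0.1835]
ee_rot: [[0.635, 0.766, 0.098], [0.757, -0.643, 0.116], [0.152, 0.001, -0.988]]
force: [-0.3, -0.1, -1.4]
opening: 0.0115
finger_force: 30.0
dark 292 53 41 52 1725.0
dark 180 51 50 44 1584.0
dark 248 152 47 46 1507.0
time: 15.7
tool_pos: [0.5047, 0.3046, 0.183]
ee_rot: [[0.903, 0.406, 0.14], [0.401, -0.914, 0.065], [0.154, -0.003, -0.988]]
force: [-0.4, 0.1, -1.4]
opening: 0.0119
finger_force: 30.0
time: 16.2
tool_pos: [0.5046, 0.3048, 0.183]
ee_rot: [[0.982, 0.11, 0.152], [0.108, -0.994, 0.021], [0.153, -0.004, -0.988]]
force: [-0.2, 0.3, -1.8]
opening: 0.0115
finger_force: 30.0
[0.50447705 0.08920036 0.16      ] (array([-2.7 , 21.44,  1.82]), array([-0.003, -0.154, -0.012])) [-0.02696741  0.21435904  0.01823558]
```

```bash
python3 -m jog '[[[0,0,0,0,0.1,0,0],[0,0,0,0,0.1,0,0],[0,0,0,0,0.05,0,0],[0,0,0,0,0,0,0],[0,0,0,0,0,0,0]]]'
python3 -m jog '[[[0,0,0,0,0,0,0],[0,0,0,0,-0.08,0,0],[0,0,0,0,-0.1,0,0],[0,0,0,0,-0.07,0,0],[0,0,0,0,0,0,0]]]'
python3 chk.py w13.npz
python3 -m jog '[[[-0.1,0.6,0,0,0,0,0],[-0.1,1.2,0,0,0,0,0],[-0.2,1.8,0,0,0,0,0],[-0.3,2.2,0,0,0,0,0],[-0.3,2.2,0,0,0,0,0]]]'
python3 -m jog '[[[-0.3,2.2,0.1,0,0,0,0],[-0.3,2.2,0.2,0,0,0,0],[-0.3,2.2,0.2,0,0,0,0],[-0.3,2.2,0.3,0,0,0,0],[-0.2,1.8,0.3,0,0,0,0]]]'
python3 -m jog '[[[-0.2,1.3,0.3,0,0,0,0],[-0.2,0.9,0.2,0,0,0,0],[-0.2,0.6,0.2,0,0,0,0],[0,0,0,0,0,0,0],[0,0,0,0,0,0,0]]]'
python3 - <<'E'
from h import *
from plant import r
o=r.get_obs();a=np.radians(7)
p=np.array([.568-.064*np.cos(a),.097-.064*np.sin(a),.16])
print(p,o['tool_pos'],delta(o,p,down(7)))
E
```

```text
time: 16.7
tool_pos: [0.5046, 0.3047, 0.1833]
ee_rot: [[0.915, 0.111, 0.389], [0.101, -0.994, 0.047], [0.392, -0.003, -0.92]]
force: [-0.5, -0.4, -1.7]
opening: 0.0116
finger_force: 30.0
time: 17.2
tool_pos: [0.5072, 0.305, 0.1839]
ee_rot: [[0.982, 0.109, 0.152], [0.107, -0.994, 0.022], [0.153, -0.005, -0.988]]
force: [1.3, -0.1, -1.7]
opening: 0.0116
finger_force: 30.0
dark 243 0 142 38 4022.0
dark 286 65 40 52 1663.5
dark 180 161 48 38 1515.0
dark 264 151 46 47 1241.0
time: 17.75
tool_pos: [0.5027, 0.2223, 0.1812]
ee_rot: [[0.982, 0.111, 0.152], [0.109, -0.994, 0.02], [0.153, -0.003, -0.988]]
force: [-0.2, -0.1, -1.0]
opening: 0.0119
finger_force: 30.0
time: 18.25
tool_pos: [0.502, 0.1154, 0.1679]
ee_rot: [[0.982, 0.11, 0.152], [0.108, -0.994, 0.019], [0.153, -0.003, -0.988]]
force: [0.4, 0.3, -1.7]
opening: 0.012
finger_force: 30.0
time: 18.75
tool_pos: [0.5014, 0.089, 0.1602]
ee_rot: [[0.982, 0.11, 0.152], [0.108, -0.994, 0.02], [0.153, -0.003, -0.988]]
force: [0.4, 0.6, -1.5]
opening: 0.0116
finger_force: 30.0
[0.50447705 0.08920036 0.16      ] [0.50141143 0.08897847 0.16021553] (array([0.3 , 0.01, 0.07]), array([-0.002, -0.154, -0.012]))
```

```bash
python3 -m jog '[[[0,0,0,0,-0.03,0,0],[0.1,0,0,0,-0.05,0,0],[0.1,0,0,0,-0.05,0,0],[0.1,0,0,0,-0.024,0,0],[0,0,1,0,0,0,0]]]'
python3 -m jog '[[[0,0,1.8,0,0,0,0],[0,0,1.6,0,0,0,0],[0,0,1.2,0,0,0,0],[0,0,0.7,0,0,0,0],[0,0,0.3,0,0,0,0]]]'
python3 -m jog '[[[0,0,0.1,0,0,0,0],[0,0,0.1,0,0,0,0],[0,0,0,0,0,0,0],[0,0,0,0,0,0,0],[0,0,0,0,0,0,0]]]'
```

```text
time: 19.25
tool_pos: [0.5062, 0.0898, 0.151]
ee_rot: [[0.994, 0.111, 0.002], [0.111, -0.994, 0.004], [0.002, -0.003, -1.0]]
force: [0.2, -0.4, -1.5]
opening: 0.0116
finger_force: 30.0
time: 19.75
tool_pos: [0.5038, 0.0893, 0.0935]
ee_rot: [[0.994, 0.11, -0.002], [0.11, -0.994, 0.003], [-0.002, -0.003, -1.0]]
force: [-2.4, -0.4, 1.7]
opening: 0.0114
finger_force: 30.0
time: 20.25
tool_pos: [0.5046, 0.0894, 0.0927]
ee_rot: [[0.994, 0.11, -0.0], [0.11, -0.994, 0.003], [0.0, -0.003, -1.0]]
force: [-2.3, 0.5, 3.1]
opening: 0.0118
finger_force: 30.0
```

```bash
python3 -m jog '[[[0,0,0.1,0,0.015,0,0],[0,0,0.1,0,0.015,0,0],[0,0,0,0,0,0,0],[0,0,0,0,0,0,0],[0,0,0,0,0,0,0]]]'
python3 - <<'E'
from h import *
from plant import r
o=r.get_obs();print(o['force'],o['wrist_torque'])
c=r.capture('wrist');np.savez('w14.npz',**c)
E
python3 -m jog '[[[0,0,0.1,0,0.01,0,0],[0,0,0.05,0,0,0,0],[0,0,0,0,0,0,0],[0,0,0,0,0,0,0],[0,0,0,0,0,0,0]]]'
```

```text
time: 20.75
tool_pos: [0.5044, 0.0894, 0.0903]
ee_rot: [[0.994, 0.11, 0.029], [0.11, -0.994, 0.006], [0.029, -0.003, -1.0]]
force: [-2.0, -0.3, 1.6]
opening: 0.0118
finger_force: 30.0
[-1.97354726 -0.29494489  1.56011103] [-0.02485069  0.21936308 -0.02225197]
time: 21.3
tool_pos: [0.5045, 0.0894, 0.0889]
ee_rot: [[0.993, 0.11, 0.039], [0.11, -0.994, 0.008], [0.04, -0.003, -0.999]]
force: [-1.6, -0.6, 2.5]
opening: 0.0117
finger_force: 30.0
```

```bash
python3 -m jog '[[[0,0,0,0,0,0,2],[0,0,0,0,0,0,3],[0,0,0,0,0,0,5],[0,0,0,0,0,0,6],[0,0,0,0,0,0,6]]]'
python3 -m jog '[[[0,0,-1,0,0,0,6],[0,0,-2.5,0,-0.02,0,6],[0,0,-3,0,-0.02,0,6],[0,0,-2,0,0,0,6],[0,0,0,0,0,0,6]]]'
cat > sc.py <<'E'
from h import *
from plant import r
import sys
c=r.capture('wrist');np.savez(sys.argv[1],**c);o=r.get_obs();g=c['img'].astype(int)
print(o['tool_pos'],np.round(c['fx'],1),np.round(proj(c,[[.504,.0892,.086],[.448,.082,.088],[.568,.097,.037]]),1).tolist())
for v in range(0,384,12): print('%3d'%v,''.join('#' if g[v,u].max()<45 else('+' if g[v,u].max()<110 else '.') for u in range(128,400,4)))
E
python3 sc.py w15.npz
```

```text
time: 21.8
tool_pos: [0.5044, 0.0894, 0.0888]
ee_rot: [[0.993, 0.11, 0.039], [0.11, -0.994, 0.008], [0.039, -0.003, -0.999]]
force: [0.2, 0.1, 0.0]
opening: 0.0495
finger_force: 0.0
time: 22.3
tool_pos: [0.5045, 0.0892, 0.1771]
ee_rot: [[0.994, 0.11, 0.004], [0.11, -0.994, 0.004], [0.005, -0.004, -1.0]]
force: [1.0, 0.0, 0.4]
opening: 0.0601
finger_force: 0.0
[0.50346049 0.08903736 0.17539195] 330.5 [[258.1, 206.2], [259.3, 274.6], [257.4, 119.6]]
  0 .++.....................................................############
 12 .......................................................#############
 24 .......................................................###########+#
 36 .......................++#######++++++++++.++++.....+..#############
 48 +......+..++++++++..................................+...############
 60 ...........#++++++..................................+............##+
 72 ...........+++++++..................................+.............++
 84 ...........+++++++....................+#####........+............#+#
 96 ...........+++++++....................#######.+.............
[... 987 characters left out ...]
.....#####............#######++++++++..+.##
276 ++++++++++#######+............###############+..########++++++++++##
288 +++++++++#######..++..........#####..............#######+++++++++#++
300 ++++++++++++++++++++++++++++++++++++++++++++++++++++++++++++++++++++
312 ++++++++++++++++++++++++++++++++++++++++++++++++++++++++++++++++++++
324 ++++++++++++++++++++++++++++++++++++++++++++++++++++++++++++++++++++
336 #+++++++++.............++++++++++++++++++++++++++++.....++++++++###+
348 ##++++++................++++++++++++++++++++++++++++.....+++++++####
360 ##+++++................+++++++++++++++++++++++++++++......+++++#####
372 ##++++.................++++++++++++++++++++++++++++++......+++++++++
```

Run:
```python
from h import *
from plant import r
c=dict(np.load('w15.npz'));g=c['img'].astype(int)
for u in(250,256,262): print(u,[(v,int(g[v,u].max())) for v in range(180,296,5)])
for v in(200,212,222,235,244,258,266,284): print(v,''.join('#' if g[v,u].max()<45 else('+' if g[v,u].max()<110 else('-' if g[v,u].max()<170 else '.')) for u in range(235,285)))
for u in(200,215,230,300): print(u,[(v,int(g[v,u].max())) for v in range(28,64,3)],[(v,int(g[v,u].max())) for v in range(176,206,3)])
```

```text
250 [(180, 101), (185, 132), (190, 132), (195, 134), (200, 134), (205, 209), (210, 182), (215, 183), (220, 187), (225, 186), (230, 184), (235, 185), (240, 180), (245, 78), (250, 30), (255, 33), (260, 30), (265, 31), (270, 30), (275, 30), (280, 27), (285, 30), (290, 32), (295, 31)]
256 [(180, 114), (185, 169), (190, 172), (195, 169), (200, 168), (205, 215), (210, 252), (215, 245), (220, 245), (225, 244), (230, 245), (235, 244), (240, 244), (245, 175), (250, 35), (255, 38), (260, 38), (265, 37), (270, 37), (275, 38), (280, 39), (285, 38), (290, 42), (295, 43)]
262 [(180, 116), (185, 174), (190, 175), (195, 176), (200, 176), (205, 173), (210, 254), (215, 250), (220, 250), (225, 249), (230, 249), (235, 249), (240, 249), (245, 221), (250, 42), (255, 44), (260, 43), (265, 44), (270, 41), (275, 38), (280, 42), (285, 41), (290, 42), (295, 42)]
200 -++++++++++++++--...---.....--....................
212 +++++++++++++++...............-----.---.....-....-
222 +++++++++++++++...............---.-.....--......-.
235 +++++++++++++++...............-..-................
244 +++++++++++++##-............
[... 511 characters left out ...]
), (46, 115), (49, 111), (52, 109), (55, 113), (58, 117), (61, 111)] [(176, 130), (179, 143), (182, 116), (185, 114), (188, 111), (191, 47), (194, 192), (197, 192), (200, 193), (203, 193)]
230 [(28, 221), (31, 223), (34, 223), (37, 56), (40, 112), (43, 116), (46, 114), (49, 114), (52, 110), (55, 117), (58, 117), (61, 111)] [(176, 125), (179, 154), (182, 106), (185, 113), (188, 115), (191, 59), (194, 196), (197, 196), (200, 197), (203, 195)]
300 [(28, 224), (31, 224), (34, 39), (37, 115), (40, 118), (43, 118), (46, 114), (49, 116), (52, 119), (55, 119), (58, 117), (61, 114)] [(176, 126), (179, 143), (182, 122), (185, 116), (188, 88), (191, 205), (194, 204), (197, 203), (200, 204), (203, 203)]
```

Run:
```python
from h import *
from plant import r
c=dict(np.load('w15.npz'))
P=ray(c,[(257,247)],.088)[0];N=ray(c,[(257,212)],.086)[0];G=ray(c,[(257,284)],.088)[0]
print('gripstart',P,'neck',N,G,'yaw',np.degrees(np.arctan2(P[1]-G[1],P[0]-G[0])))
print('plate edges',ray(c,[(215,37),(215,191),(300,34),(300,189.5)],.034).round(4).tolist())
a=np.radians(6.3);u=np.array([np.cos(a),np.sin(a)])
O=P[:2]+.09*u;print('origin',O);t=O-.108*u;print('target',t)
o=r.get_obs();print(delta(o,[*t,.083],down(6.3)))
```

```text
gripstart [0.47136772 0.08641942 0.088     ] neck [0.49926696 0.08952842 0.086     ] [0.43955677 0.08288144 0.088     ] yaw 6.346292172048141
plate edges [[0.6303, 0.1393, 0.034], [0.4999, 0.1287, 0.034], [0.6403, 0.0696, 0.034], [0.51, 0.0511, 0.034]]
origin [0.56082421 0.09629551]
target [0.45347643 0.08444421]
(array([-5.04, -0.06,  9.23]), array([-0.004, -0.003,  0.   ]))
```

```bash
python3 -m jog '[[[-1,0,0,0,0,0,5],[-2,0,0,0,0,0,5],[-1.5,-0.06,0,0,0,0,5],[-0.54,0,0.5,0,0,0,5],[0,0,2,0,0,0,5]]]'
python3 -m jog '[[[0,0,2.5,0,0,0,5],[0,0,2,0,0,0,5],[0,0,1.4,0,0,0,5],[0,0,0.83,0,0,0,5],[0,0,0,0,0,0,5]]]'
python3 -m jog '[[[0,0,0,0,0,0,5],[0,0,0,0,0,0,5],[0,0,0,0,0,0,5],[0,0,0,0,0,0,4],[0,0,0,0,0,0,3]]]'
python3 -m jog '[[[0,0,0,0,0,0,0],[0,0,0,0,0,0,0],[0,0,0,0,0,0,0],[0,0,0,0,0,0,0],[0,0,0,0,0,0,0]]]'
python3 chk.py w16.npz
```

```text
time: 22.85
tool_pos: [0.4524, 0.0841, 0.1494]
ee_rot: [[0.994, 0.11, 0.002], [0.11, -0.994, 0.004], [0.002, -0.003, -1.0]]
force: [0.0, -0.6, -1.4]
opening: 0.0498
finger_force: 0.0
time: 23.35
tool_pos: [0.4514, 0.0841, 0.0803]
ee_rot: [[0.994, 0.11, -0.003], [0.11, -0.994, 0.003], [-0.003, -0.003, -1.0]]
force: [-0.1, 0.5, -0.1]
opening: 0.05
finger_force: 0.0
time: 23.85
tool_pos: [0.4525, 0.0843, 0.0819]
ee_rot: [[0.994, 0.11, -0.0], [0.11, -0.994, 0.003], [0.0, -0.003, -1.0]]
force: [-0.7, -0.1, 0.8]
opening: 0.0361
finger_force: 0.0
time: 24.35
tool_pos: [0.4523, 0.0842, 0.0815]
ee_rot: [[0.994, 0.11, -0.001], [0.11, -0.994, 0.003], [-0.001, -0.003, -1.0]]
force: [-0.1, -1.1, 0.9]
opening: 0.0157
finger_force: 30.0
dark 171 59 53 42 1890.0
dark 265 47 52 54 1680.5
dark 141 108 103 38 825.5
dark 160 109 65 17 778.5
dark 171 169 74 35 545.0
dark 272 135 102 7 300.0
dark 295 0 34 9 155.5
```

```bash
python3 -m jog '[[[0,0,-0.3,0,0.02,0,0],[0,0,-0.6,0,0.04,0,0],[0,0,-1,0,0.04,0,0],[0,0,-1,0,0.04,0,0],[0,0,-1,0,0.02,0,0]]]'
python3 chk.py w17.npz
python3 -m jog '[[[0.2,0,-1.5,0,0,0,0],[0.2,0,-1.5,0,0,0,0],[0.2,0,-1.5,0,0,0,0],[0.2,0,-1.5,0,0,0,0],[0.1,0,-1,0,0,0,0]]]'
python3 chk.py w18.npz
python3 - <<'E'
from h import *
for n in('w16','w17','w18'):
    g=np.load(n+'.npz')['img'].astype(int);print(n)
    for v in range(0,230,10): print('%3d'%v,''.join('#' if g[v,u].max()<45 else('+' if g[v,u].max()<110 else ('-' if g[v,u].max()<170 else '.')) for u in range(150,370,5)))
E
```

```text
time: 24.9
tool_pos: [0.4481, 0.0836, 0.1206]
ee_rot: [[0.981, 0.11, 0.158], [0.108, -0.994, 0.021], [0.159, -0.003, -0.987]]
force: [-1.0, 0.5, -1.4]
opening: 0.0153
finger_force: 30.0
dark 164 113 80 42 2011.5
dark 171 60 53 41 1827.0
dark 265 48 51 53 1663.0
dark 186 175 58 29 318.5
dark 294 0 35 9 177.0
time: 25.45
tool_pos: [0.4474, 0.0834, 0.192]
ee_rot: [[0.981, 0.11, 0.158], [0.108, -0.994, 0.021], [0.16, -0.003, -0.987]]
force: [0.2, -0.6, -2.1]
opening: 0.0156
finger_force: 30.0
dark 171 60 53 41 1830.0
dark 265 48 51 53 1663.0
dark 184 109 60 49 1333.0
dark 362 0 23 38 649.0
dark 376 57 9 51 233.5
dark 293 0 36 10 174.0
w16
  0 +-+++-......................-###+++#.-++++.+
 10 +-+++----............................+++++.+
 20 +-+++-----..........................++++++.+
 30 +-+++------.........................++++++.+
 40 ++-++-------........................++.++-.+
 50 ++-++-------............--###++.....+-.++.-+
 60 ++-++-#######..........-#####+--....+++++.++
 70 ++-++##########.......-+#######--..--+-++.++
 80 ++-++##########........-##########..+++++.++
 90 ++-++#######
[... 2231 characters left out ...]
###+.++++++...
 90 ...++##########.........+########...+++++...
100 ...-++########...........++####....+++++-...
110 ..-----+++++-.....--...........-+++++...-...
120 +++++++##+++###++++.....-++++++++++++.......
130 +++++++###++###++++.....-++++++++++++.......
140 +++++++####+###++++.....-++++++++++++.......
150 --+++++###########+.....++++++++++++#.......
160 -+-+++++++++++++++-.....+++-........-.......
170 ---+++++++++++++++--....++++........-.......
180 --++++++++++++----.-....+++-...-....-.......
190 +++++++++++#++------..--++++........-.......
200 ++++++++++++++++++++----++++........-.......
210 ..++++++++++++++---+-----.---...-...........
220 ..++++++++.---....-######...................
```

No sag: the chokes and bowl look the same in the hand after the lift. I'll go up to about 0.30 m, then swing around the base to the box.

```bash
python3 -m jog '[[[0.24,0,-1.5,0,0,0,0],[0.4,0,-2.4,0,0,0,0],[0.4,0,-2.4,0,0,0,0],[0.4,0,-2.4,0,0,0,0],[0.24,0,-1.5,0,0,0,0]]]'
python3 -m jog '[[[0.06,0.8,0,-0.003,0,0.0175,0],[0.12,1.61,0,-0.0056,0,0.035,0],[0.18,2.41,0,-0.0085,0,0.0526,0],[0.2,2.68,0.03,-0.0094,0,0.0584,0],[0.2,2.68,0.03,-0.0094,0,0.0584,0]]]'
python3 -m jog '[[[0.2,2.68,0.03,-0.0094,0,0.0584,0],[0.2,2.68,0.03,-0.0094,0,0.0584,0],[0.2,2.68,0.03,-0.0094,0,0.0584,0],[0.2,2.68,0.03,-0.0094,0,0.0584,0],[0.2,2.68,0.03,-0.0094,0,0.0584,0]]]'
python3 -m jog '[[[0.2,2.68,0.03,-0.0094,0,0.0584,0],[0.2,2.68,0.03,-0.0094,0,0.0584,0],[0.2,2.68,0.03,-0.0094,0,0.0584,0],[0.18,2.41,0.03,-0.0085,0,0.0526,0],[0.14,1.88,0.02,-0.0066,0,0.041,0]]]'
python3 -m jog '[[[0.08,1.07,0.01,-0.0038,0,0.0234,0],[0.04,0.54,0,-0.002,0,0.0117,0],[0,0,0,0,0,0,0],[0,0,0,0,0,0,0],[0,0,0,0,0,0,0]]]'
python3 chk.py w19.npz
python3 - <<'E'
from h import *
from plant import r
c=dict(np.load('w19.npz'))
for b in blobs(mask(c,(6,180,80),(22,255,255)),200)[:2]: print('box',rect(c,b,.05),cv2.boundingRect(b))
o=r.get_obs();print(o['tool_pos'],np.round(o['q'],1))
E
```

```text
time: 26.0
tool_pos: [0.4479, 0.0831, 0.2956]
ee_rot: [[0.981, 0.11, 0.158], [0.108, -0.994, 0.021], [0.16, -0.003, -0.987]]
force: [0.7, 0.1, -1.2]
opening: 0.0158
finger_force: 30.0
time: 26.5
tool_pos: [0.4568, -0.0197, 0.2929]
ee_rot: [[0.981, -0.117, 0.155], [-0.116, -0.993, -0.016], [0.156, -0.003, -0.988]]
force: [0.8, -0.1, -0.9]
opening: 0.0157
finger_force: 30.0
time: 27.0
tool_pos: [0.4354, -0.152, 0.2926]
ee_rot: [[0.904, -0.402, 0.143], [-0.397, -0.916, -0.06], [0.155, -0.002, -0.988]]
force: [0.4, -0.2, -1.8]
opening: 0.0155
finger_force: 30.0
time: 27.5
tool_pos: [0.382, -0.2632, 0.2923]
ee_rot: [[0.764, -0.634, 0.12], [-0.626, -0.774, -0.097], [0.154, -0.001, -0.988]]
force: [0.1, -0.1, -2.5]
opening: 0.0161
finger_force: 30.0
time: 28.0
tool_pos: [0.3745, -0.2747, 0.294]
ee_rot: [[0.744, -0.657, 0.119], [-0.649, -0.754, -0.101], [0.156, -0.002, -0.988]]
force: [-0.4, 1.3, -1.6]
opening: 0.0154
finger_force: 30.0
dark 171 60 53 41 1830.5
dark 259 50 51 51 1638.0
dark 130 72 48 68 398.0
dark 287 0 41 12 312.5
box [ 4.28500e-01 -3.53400e-01  2.58000e-02  3.64000e-02  2.72584e+01] (271, 113, 22, 32)
box [ 4.82500e-01 -3.07400e-01  6.01000e-02  1.80000e-02  4.25052e+01] (195, 109, 49, 20)
[ 0.3745316  -0.27473156  0.29411636] [-35.9  -3.1 113.8  -0.8  60.4  95.5]
```

```bash
python3 -m jog '[[[-0.16,-0.1,1,0,0,0,0],[-0.32,-0.15,2,0,0,0,0],[-0.38,-0.15,2.4,0,0,0,0],[-0.38,0,2.4,0,0,0,0],[-0.32,0,2,0,0,0,0]]]'
python3 -m jog '[[[-0.22,0,1.4,0,0,0,0],[-0.15,0,0.95,0,0,0,0],[0,0,0,0,-0.04,0,0],[0,0,0,0,-0.05,0,0],[0,0,0,0,-0.05,0,0]]]'
python3 chk.py w20.npz
python3 - <<'E'
from h import *
c=dict(np.load('w20.npz'))
for b in blobs(mask(c,(6,180,80),(22,255,255)),100)[:4]: print('box',cv2.boundingRect(b))
print(proj(c,[[.5013,-.3797,.05]]))
E
```

```text
time: 28.55
tool_pos: [0.3765, -0.2713, 0.1931]
ee_rot: [[0.744, -0.657, 0.118], [-0.65, -0.753, -0.101], [0.156, -0.002, -0.988]]
force: [0.3, 0.3, -2.0]
opening: 0.0161
finger_force: 30.0
time: 29.05
tool_pos: [0.3771, -0.2719, 0.171]
ee_rot: [[0.753, -0.658, 0.013], [-0.658, -0.753, -0.009], [0.016, -0.002, -1.0]]
force: [0.2, 0.1, -1.2]
opening: 0.0157
finger_force: 30.0
dark 171 60 53 41 1829.5
dark 259 49 51 52 1653.0
dark 288 0 40 12 292.5
box (136, 0, 19, 51)
box (201, 285, 8, 65)
[[256.79923629 -17.61607085]]
```

```bash
python3 -m jog '[[[0,0,0,0,-0.05,0,0],[0,0,0,0,-0.06,0,0],[0,0,0,0,-0.05,0,0],[0,0,0,0,-0.05,0,0],[0,0,0,0,-0.03,0,0]]]'
python3 chk.py w21.npz
python3 -m jog '[[[0.14,0,-0.46,0,-0.03,0,0],[0.14,0,-0.46,0,-0.03,0,0],[0.14,0,-0.46,0,-0.03,0,0],[0.14,0,-0.46,0,-0.03,0,0],[0.14,0,-0.46,0,-0.03,0,0]]]'
python3 chk.py w22.npz
```

```text
time: 29.6
tool_pos: [0.3775, -0.2723, 0.1708]
ee_rot: [[0.735, -0.658, -0.165], [-0.641, -0.753, 0.147], [-0.221, -0.002, -0.975]]
force: [-0.4, 0.3, -1.8]
opening: 0.0159
finger_force: 30.0
dark 170 59 54 42 1881.5
dark 259 49 51 52 1664.0
dark 289 0 37 11 236.5
time: 30.15
tool_pos: [0.3871, -0.2807, 0.1912]
ee_rot: [[0.702, -0.658, -0.273], [-0.612, -0.753, 0.24], [-0.363, -0.002, -0.932]]
force: [0.5, 0.3, -1.4]
opening: 0.0158
finger_force: 30.0
dark 170 58 54 43 1938.0
dark 259 47 51 54 1702.0
```

```bash
python3 -m jog '[[[0.14,0,-0.46,0,-0.03,0,0],[0.14,0,-0.46,0,-0.03,0,0],[0.14,0,-0.46,0,-0.03,0,0],[0.19,0,-0.61,0,-0.04,0,0],[0.19,0,-0.61,0,-0.04,0,0]]]'
python3 chk.py w23.npz
python3 -m jog '[[[0.24,0,-0.77,0,-0.05,0,0],[0.24,0,-0.77,0,-0.05,0,0],[0.24,0,-0.77,0,-0.05,0,0],[0.24,0,-0.77,0,-0.05,0,0],[0.24,0,-0.77,0,-0.05,0,0]]]'
python3 chk.py w24.npz
python3 -m jog '[[[0.24,0,-0.77,0,-0.05,0,0],[0.24,0,-0.77,0,-0.05,0,0],[0,0,0,0,0,0,0],[0,0,0,0,0,0,0],[0,0,0,0,0,0,0]]]'
python3 chk.py w25.npz
python3 - <<'E'
from h import *
from plant import r
t=r.capture('top');np.savez('t2.npz',**t)
g=t['img'].astype(int)
b=[k for k in blobs(mask(t,(8,180,80),(20,255,255)),5)]
for k in b[:4]: print(cv2.boundingRect(k),rect(t,k,.05))
for v in range(176,222,2): print('%3d'%v,''.join('#' if g[v,u].max()<50 else('o' if g[v,u,0]>g[v,u,2]+60 else '.') for u in range(325,400)))
E
```

```text
time: 30.7
tool_pos: [0.4008, -0.2927, 0.2112]
ee_rot: [[0.646, -0.658, -0.388], [-0.563, -0.753, 0.34], [-0.516, -0.002, -0.857]]
force: [0.3, 0.1, -1.1]
opening: 0.0157
finger_force: 30.0
time: 31.25
tool_pos: [0.4253, -0.3143, 0.2346]
ee_rot: [[0.53, -0.658, -0.535], [-0.461, -0.753, 0.469], [-0.712, -0.002, -0.702]]
force: [0.3, -0.4, -0.8]
opening: 0.016
finger_force: 30.0
time: 31.8
tool_pos: [0.4357, -0.3234, 0.242]
ee_rot: [[0.474, -0.658, -0.585], [-0.413, -0.753, 0.512], [-0.778, -0.002, -0.629]]
force: [-0.7, -0.7, -1.1]
opening: 0.0156
finger_force: 30.0
(353, 180, 13, 10) [ 5.5400e-01 -3.7160e-01  4.1900e-02  2.6400e-02  4.8572e+01]
176 .......................................########.#####.....#..###...........
178 .....................................oooo##########........................
180 .................................oo....############.......###..............
182 ............................ooooooooo.###.####.#######.....................
184 .............................oooooooooo.#####.##...#####...................
186 ..............................ooooooooooo.
[... 693 characters left out ...]
................................#...........................
206 ..............................................#............................
208 .............................................#.............................
210 ............................................#..............................
212 ...........................................#...............................
214 ..........................................#................................
216 ........................................#..................................
218 .......................................#...................................
220 .....................................#.....................................
```

```bash
python3 -m jog '[[[-0.8,0,-0.63,0,0,0,0],[-1.6,0,-1.26,0,0,0,0],[-2.3,0,-1.9,0,0,0,0],[-1.6,0,-1.26,0,0,0,0],[-0.8,0,-0.63,0,0.05,0,0]]]'
python3 -m jog '[[[0,0,0,0,0.1,0,0],[0,0,0,0,0.12,0,0],[0,0,0,0,0.12,0,0],[0,0,0,0,0.12,0,0],[0,0,0,0,0.12,0,0]]]'
python3 -m jog '[[[0,0,0,0,0.12,0,0],[0,0,0,0,0.1,0,0],[0,0,0,0,0.04,0,0],[0,0,0,0,0,0,0],[0,0,0,0,0,0,0]]]'
python3 chk.py w26.npz
python3 - <<'E'
from h import *
from plant import r
o=r.get_obs();print(o['tool_pos'],np.round(o['ee_rot'],3).tolist(),o['force'])
for n in('top','scene'):
  t=r.capture(n);np.savez(n+'3.npz',**t)
  g=t['img'].astype(int);p=proj(t,[[.5013,-.3797,.03]])[0].astype(int);print(n,p)
  if n=='scene':continue
  for v in range(176,222,2): print('%3d'%v,''.join('#' if g[v,u].max()<50 else('o' if g[v,u,0]>g[v,u,2]+60 else '.') for u in range(325,400)))
  for k in blobs(mask(t,(8,180,80),(20,255,255)),5)[:3]: print(cv2.boundingRect(k),rect(t,k,.05))
E
```

```text
time: 32.4
tool_pos: [0.4359, -0.3239, 0.3344]
ee_rot: [[0.503, -0.658, -0.561], [-0.438, -0.753, 0.491], [-0.745, -0.002, -0.667]]
force: [0.0, -0.3, -0.9]
opening: 0.0155
finger_force: 30.0
time: 32.9
tool_pos: [0.4357, -0.3238, 0.3343]
ee_rot: [[0.729, -0.658, -0.189], [-0.636, -0.753, 0.168], [-0.253, -0.002, -0.967]]
force: [-0.1, -0.9, -0.6]
opening: 0.016
finger_force: 30.0
time: 33.4
tool_pos: [0.4355, -0.3235, 0.3337]
ee_rot: [[0.753, -0.658, -0.001], [-0.658, -0.753, 0.003], [-0.003, -0.002, -1.0]]
force: [0.8, -0.2, -1.1]
opening: 0.0155
finger_force: 30.0
dark 130 88 55 72 1095.0
[ 0.43569992 -0.32373952  0.33328633] [[0.753, -0.658, -0.001], [-0.658, -0.753, 0.004], [-0.003, -0.002, -1.0]] [ 0.11098722 -0.00591462 -1.3971655 ]
top [360 198]
176 ...................................####.####.oo..............###...........
178 ................................#############...............##.............
180 ..............................################.............#...............
182 ............................#.##################...........................
184 ............
[... 959 characters left out ...]
..........ooooooooooooooooooo...................................
210 ....................o.ooooooooooooooooo......................#.............
212 .......................oooooooooooooo........................####..........
214 ........................ooooooooooo........................###.............
216 .........................oooooooooo.........................####...........
218 ..........................ooooooo.......................####.....##........
220 ...........................oooooo...................................#......
(337, 185, 28, 37) [ 0.4845 -0.3425  0.1351  0.0739 30.0467]
(365, 185, 6, 5) [ 5.4660e-01 -4.0370e-01  2.1200e-02  1.0300e-02  5.1667e+01]
scene [363 176]
```

```bash
python3 -m jog '[[[-1.2,0,0,0,0,0,0],[-2.5,0,0,0,0,0,0],[-2.5,0,0,0,0,0,0],[-1.4,0,0,0,0,0,0],[-0.13,-1.63,0,0,0,-0.035,0]]]'
python3 -m jog '[[[-0.21,-2.6,0,0,0,-0.056,0],[-0.26,-3.27,0,0,0,-0.07,0],[-0.26,-3.27,0,0,0,-0.07,0],[-0.26,-3.27,0,0,0,-0.07,0],[-0.26,-3.27,0,0,0,-0.07,0]]]'
python3 -m jog '[[[-0.26,-3.27,0,0,0,-0.07,0],[-0.26,-3.27,0,0,0,-0.07,0],[-0.26,-3.27,0,0,0,-0.07,0],[-0.26,-3.27,0,0,0,-0.07,0],[-0.26,-3.27,0,0,0,-0.07,0]]]'
python3 -m jog '[[[-0.21,-2.6,0,0,0,-0.056,0],[-0.1,-1.3,0,0,0,-0.028,0],[-0.05,-0.65,0,0,0,-0.014,0],[0,0,0,0,0,0,0],[0,0,0,0,0,0,0]]]'
python3 - <<'E'
from h import *
from plant import r
o=r.get_obs();a=np.radians(7)
p=np.array([.568-.1085*np.cos(a),.097-.1085*np.sin(a),.11])
print(p,o['tool_pos'],delta(o,p,down(7)),o['force'])
t=r.capture('top');np.savez('t4.npz',**t);g=t['img'].astype(int)
for v in range(176,222,2): print('%3d'%v,''.join('#' if g[v,u].max()<50 else('o' if g[v,u,0]>g[v,u,2]+60 else '.') for u in range(325,400)))
for k in blobs(mask(t,(8,180,80),(20,255,255)),15)[:3]: print(cv2.boundingRect(k),rect(t,k,.05))
for nm,lo,hi,z in(("blue",(100,150,80),(125,255,255),.066),("green",(50,150,60),(75,255,255),.07),("pink",(145,100,100),(172,255,255),.014)):
    for b in blobs(mask(t,lo,hi),25)[:2]: print(nm,rect(t,b,z))
E
```

```text
time: 34.05
tool_pos: [0.3863, -0.2601, 0.3331]
ee_rot: [[0.775, -0.632, -0.002], [-0.632, -0.775, 0.003], [-0.003, -0.001, -1.0]]
force: [0.1, -0.2, -1.5]
opening: 0.0157
finger_force: 30.0
time: 34.55
tool_pos: [0.4595, -0.1197, 0.3334]
ee_rot: [[0.941, -0.338, -0.001], [-0.338, -0.941, 0.003], [-0.002, -0.003, -1.0]]
force: [-0.1, 0.4, -0.4]
opening: 0.0156
finger_force: 30.0
time: 35.05
tool_pos: [0.4799, 0.0424, 0.3339]
ee_rot: [[1.0, 0.006, -0.001], [0.006, -1.0, 0.003], [-0.001, -0.003, -1.0]]
force: [0.9, 0.4, -0.5]
opening: 0.0156
finger_force: 30.0
time: 35.55
tool_pos: [0.4749, 0.0856, 0.3341]
ee_rot: [[0.995, 0.099, -0.001], [0.099, -0.995, 0.003], [-0.001, -0.003, -1.0]]
force: [-1.1, -0.7, -0.9]
opening: 0.0154
finger_force: 30.0
[0.46030874 0.08377718 0.11      ] [0.47488275 0.08558019 0.33406551] (array([-1.45,  0.1 , 22.41]), array([-0.003,  0.001, -0.023])) [-1.13710231 -0.74410626 -0.90213836]
176 ........................................ooooooo............................
178 ....................................ooooooo..ooo...........................
180 ..........
[... 1168 characters left out ...]
.................
210 ....................o.oooooooooooooooooooooooooooooooo.....................
212 .......................ooooooooooooooooooooooooooo.........................
214 ........................oooooooooooooooooooooo.............................
216 .........................ooooooooooooooooo.................................
218 ..........................oooooooooooo.....................................
220 ...........................ooooooo.........................................
(337, 175, 50, 47) [ 0.5006 -0.3766  0.1339  0.1536 26.5601]
blue [ 0.514   0.3057  0.2065  0.128  49.9543]
blue [ 0.4079 -0.0844  0.0674  0.0676  0.0393]
green [ 0.392  -0.1874  0.0479  0.0645  8.7799]
```

All three chokes lie in the box, at px (367,182), (365,190) and (373,194). The box and the reels have not moved. Next I'll lay down the empty scoop.

```bash
python3 -m jog '[[[-0.4,0,1.5,0,0,-0.01,0],[-0.6,0.1,3,0,0,-0.013,0],[-0.45,0,4,0,0,0,0],[0,0,4,0,0,0,0],[0,0,4,0,0,0,0]]]'
python3 -m jog '[[[0,0,3,0,0,0,0],[0,0,2,0,0,0,0],[0,0,1.4,0,0,0,0],[0,0,0.8,0,0,0,0],[0,0,0.5,0,0,0,0]]]'
python3 -m jog '[[[0,0,0.2,0,0,0,0],[0,0,0.2,0,0,0,0],[0,0,0.1,0,0,0,0],[0,0,0,0,0,0,0],[0,0,0,0,0,0,0]]]'
```

```text
time: 36.1
tool_pos: [0.4605, 0.0833, 0.1681]
ee_rot: [[0.993, 0.122, 0.0], [0.122, -0.993, 0.003], [0.001, -0.003, -1.0]]
force: [-0.4, 0.2, -0.3]
opening: 0.0158
finger_force: 30.0
time: 36.6
tool_pos: [0.4604, 0.0839, 0.0917]
ee_rot: [[0.992, 0.122, -0.001], [0.122, -0.992, 0.003], [-0.001, -0.003, -1.0]]
force: [0.2, -0.6, -0.9]
opening: 0.0156
finger_force: 30.0
time: 37.1
tool_pos: [0.4605, 0.0846, 0.0874]
ee_rot: [[0.992, 0.124, -0.0], [0.124, -0.992, 0.003], [0.0, -0.003, -1.0]]
force: [0.2, 0.3, -0.6]
opening: 0.0157
finger_force: 30.0
```

```bash
python3 -m jog '[[[0,0,0.2,0,0,0,0],[0,0,0.1,0,0,0,0],[0,0,0.1,0,0,0,0],[0,0,0,0,0,0,0],[0,0,0,0,0,0,0]]]'
python3 -m jog '[[[0,0,0.1,0,0,0,0],[0,0,0.05,0,0,0,0],[0,0,0,0,0,0,0],[0,0,0,0,0,0,0],[0,0,0,0,0,0,0]]]'
```

```text
time: 37.6
tool_pos: [0.4602, 0.0845, 0.083]
ee_rot: [[0.992, 0.124, -0.001], [0.124, -0.992, 0.003], [-0.001, -0.003, -1.0]]
force: [0.3, -1.1, -0.5]
opening: 0.0153
finger_force: 30.0
time: 38.1
tool_pos: [0.4603, 0.0845, 0.0816]
ee_rot: [[0.992, 0.124, -0.001], [0.124, -0.992, 0.003], [-0.0, -0.003, -1.0]]
force: [-0.5, -0.7, -0.8]
opening: 0.0155
finger_force: 30.0
```

```bash
python3 -m jog '[[[0,0,0.06,0,0,0,0],[0,0,0,0,0,0,0],[0,0,0,0,0,0,2],[0,0,0,0,0,0,3],[0,0,0,0,0,0,5]]]'
python3 -m jog '[[[0,0,0,0,0,0,5],[0,0,0,0,0,0,5],[0,0,-1,0,0,0,5],[0,0,-2,0,0,0,5],[0,0,-3,0,0,0,5]]]'
python3 -m jog '[[[0,0,-4,0,0,0,5],[0,0,-4,0,0,0,5],[0,0,-4,0,0,0,5],[0,0,-2,0,0,0,5],[0,0,0,0,0,0,5]]]'
python3 - <<'E'
from h import *
from plant import r
c=r.capture('wrist');np.savez('w30.npz',**c);g=c['img'].astype(int);o=r.get_obs();print(o['tool_pos'])
a=np.radians(7);u=np.array([np.cos(a),np.sin(a)]);q=np.array([.568,.097])
print('expected grip start, origin',proj(c,[[*(q-.09*u),.088],[*q,.037]]).round(1).tolist())
for v in range(0,330,9): print('%3d'%v,''.join('#' if g[v,x].max()<45 else('+' if g[v,x].max()<110 else ('-' if g[v,x].max()<170 else '.')) for x in range(160,360,4)))
E
```

```text
time: 38.6
tool_pos: [0.4604, 0.0846, 0.081]
ee_rot: [[0.992, 0.124, -0.001], [0.124, -0.992, 0.003], [-0.0, -0.003, -1.0]]
force: [-0.9, -0.8, -0.3]
opening: 0.0337
finger_force: 0.0
time: 39.1
tool_pos: [0.4593, 0.0842, 0.1412]
ee_rot: [[0.992, 0.124, -0.004], [0.124, -0.992, 0.003], [-0.003, -0.003, -1.0]]
force: [0.3, -0.7, -0.2]
opening: 0.05
finger_force: 0.0
time: 39.6
tool_pos: [0.4621, 0.0842, 0.2848]
ee_rot: [[0.992, 0.124, 0.005], [0.124, -0.992, 0.004], [0.006, -0.004, -1.0]]
force: [0.7, 0.5, 0.1]
opening: 0.0501
finger_force: 0.0
[0.46105627 0.08398742 0.28263168]
expected grip start, origin [[258.3, 164.8], [258.5, 81.0]]
  0 ..........................................########
  9 ..........................................########
 18 .........+++##+++++++++++++++++-+++++---..########
 27 .....-..++++++-+-------------------------.########
 36 -------.-+-+-+......................-----........#
 45 --------++---+....................-.-----.........
 54 --------+#-----...................-.-----.........
 63 ---------+---.-...................-.-----.........
 72 ---------+-
[... 879 characters left out ...]
....-++++++-.+#+-----++++++........+++++
225 ++++++.....+#.......+++.............##.......-++++
234 ++++++++++###...........++++++++++++###++++....-++
243 .+-++++++####.......................####++++++....
252 .-++++++#####-.+#+++--..............#####+++++++..
261 +++++++######-+++#++++++++++++++++++######++++++++
270 ++++++######+.#+##+++++++++++++++++++#######++++++
279 +++++#######..###++++++++++++++++++++########+++++
288 ++++#######...++++++++++++++++++++++++#######+++++
297 ##################################################
306 ++++++++++++++++++++++++++++++++++++++++++++++++++
315 ++++++++++++++++++++++++++++++++++++++++++++++++++
324 ++++++++++++++++++++++++++++++++++++++++++++++++++
```

The empty scoop sits in the middle of the plate: its grip starts at row 168 (expected 165), and the bowl spans rows 33–113 on a plate spanning 18–138. The gripper is clear, so I'm handing in.

```bash
python3 -m jog '[[[0,0,0,0,0,0,5],[0,0,0,0,0,0,5],[0,0,0,0,0,0,5],[0,0,0,0,0,0,5],[0,0,0,0,0,0,5]]]'
python3 -c "
from plant import r
print(r.hand_in())"
```

```text
time: 40.15
tool_pos: [0.4603, 0.0839, 0.2805]
ee_rot: [[0.992, 0.124, -0.002], [0.124, -0.992, 0.003], [-0.002, -0.003, -1.0]]
force: [0.4, -0.0, -1.1]
opening: 0.0497
finger_force: 0.0
the job is handed in; nothing more can be done
None
```

I handed the job in at 40 s with all three chokes in the kit box, the empty scoop let go in the middle of the scale plate, and the box and both solder reels where they stood; I did not re-measure the braid reel or side cutters, and the hand-in returned no verdict.

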